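# Closing time in the fastener store

## Robot

A 7-joint arm with a two-finger parallel gripper is mounted at the origin on the work surface. World frame = base frame: x ahead of the robot, y to its left, z up, the work surface at z = 0. Lengths are in m, angles in rad, forces in N, time in s.
With the tool pointing down it reaches from about 0.35 to 0.9 m from the base axis. Payload 8.1 kg.
Tool frame: the origin (TCP) lies on the centre line of the jaws, within the pads' length; the fingertips stand 17 mm ahead of it and the grasp point (between the pads) lies 2 mm behind it; z points along the fingers, y is the direction in which the jaws open and shut (so a half turn about z gives the same grasp; the last joint's range is limited). The gripper opens to 92 mm and grips with 3 to 60 N. Pads are 19 mm wide; open, the fingers measure 130 mm over their backs; the gripper's body (75 mm by 190 mm) begins 47 mm behind the grasp point.
Start: joints at [1.083, 0.434, 0.025, 1.573, -0.012, 1.134, -0.075], TCP at [0.235, -0.579, 0.244] pointing down, gripper open.
Joint ranges: [-2.62, 2.62], [-0.44, 2.09], [-1.27, 1.32], [0.08, 2.57], [-1.32, 4.46], [0.12, 2], [-2.74, 2.74]. Speed limits (rad/s): [2.22, 2.22, 3.01, 3.01, 3.14, 3.14, 3.14].

## Interface

Orientations are given as a rotation vector (axis times angle).
In Python, from cell import arm, imaging, job gives the robot as it stands.
- The arm moves only by the tool jog_arm, never from a script. Its argument "moves" is a list of rows, each an object with "fingers": the closure, from -1 (fully open) to 1 (shut); "xyz": the shift along the tool's x, y, z in cm, a list of three; "angular": the turn, a rotation vector about the tool's x, y, z in rad, a list of three. In form: [{"fingers": fingers, "xyz": [dx, dy, dz], "angular": [ax, ay, az]}, ...]. A call has 1 to 12 rows; each row is the pose to reach, as a shift and turn from the pose commanded when the call began, along the tool's axes at that moment; what a row does not reach only later rows make up. A row lasts 1/8 s, in which the tool goes at most 62.5 mm and 10.7 degrees, less where a joint would pass 70% of its speed; a pose out of reach is approached as far as the arm can. A call with a gripper value outside its range is refused whole. The fingers move at their own pace and stop on an object; "grip_force" is the grip in N (left out, the last holds). Time passes only in rows, so rows that repeat a pose let the fingers close. It gives the time, the measured TCP pose, the force and the opening at its end, in the units of the state.
- arm.observe(): the state, without advancing time (a new reading comes with each control period).
- imaging.get_image(name): name is "scene" or "top"; returns the picture (480x640x3 uint8, red, green, blue); there is no depth.
- imaging.camera_params(name): a dict with "fx", "fy", "cx", "cy" (pixels), "dist" ([k1, k2, p1, p2, k3] as OpenCV has them; the pictures are not rectified), "rvec" (rotation vector, rad) and "tvec" (3), from world to camera coordinates, as OpenCV has them. Camera axes: x right, y down, z forward; pixel columns grow to the right and rows downward; lengths in m; the calibration is good to about 2 mm. A picture is of the moment at which its call begins. camera_params takes no time and is no camera call.
- job.sign_off(): hands the job in, once; it reports no verdict.
The state is a dict: "clock": time; "joints": joint angles; "dq": joint speeds; "joint_efforts": joint torques, N m; "position": TCP position; "ee_rot": TCP orientation; "force": force on the tool from outside, world axes, zero at the start; "ft_torque": the same for the moment, N m; "width": opening from 0.0 (shut) to 1.0 (fully open).
Only numpy, scipy, OpenCV 4.12 (cv2) and the standard library are available. Lean on these libraries where they do the work, as an engineer would, in place of code of your own. Each camera call takes 0.05 s, during which the arm holds its last target. There are 200 camera calls.

## Task

It is closing time in the bolt store: switch off the aisle lights. With a fingertip, sweep along the longer bank of four toggle levers in one drag, starting with the first lever at the end that the levers fall away from, so that all four tip over and lie down, without drawing the finger away until they are all down. Leave both levers on the short bank standing.

Things in the scene. Friction and masses are not known exactly. Their poses are not given: they have to be found in the camera images.
- long_bank: longer grey steel switch box, fixed, 80 x 230 x 50 mm (x, y, z), four black levers 46 mm apart in a row along y. Origin: centre of underside; z up; +y (robot's left, turned by yaw) is the way the levers fall. Heads top out at z 96 mm standing, 69 mm lying: a fingertip dragged along the row to +y at z 71 to 86 mm tips each and clears those already down.
- long_bank_lever1 (a joint): number 1 of the four from the -y end of the long bank: black toggle, 24 mm wide, head 40 mm out from its pivot at x 0, y -81, z 56 mm in the long bank's frame. 0 rad = on, standing (leaning 7 degrees to the bank's -y); 1.5 = off, lying towards +y. A push of about 0.5 N tips it; past half-way it drops by itself.
- long_bank_lever2 (a joint): number 2 of the four from the -y end of the long bank: black toggle, 24 mm wide, head 40 mm out from its pivot at x 0, y -35, z 56 mm in the long bank's frame. 0 rad = on, standing (leaning 7 degrees to the bank's -y); 1.5 = off, lying towards +y. A push of about 0.5 N tips it; past half-way it drops by itself.
- long_bank_lever3 (a joint): number 3 of the four from the -y end of the long bank: black toggle, 24 mm wide, head 40 mm out from its pivot at x 0, y 11, z 56 mm in the long bank's frame. 0 rad = on, standing (leaning 7 degrees to the bank's -y); 1.5 = off, lying towards +y. A push of about 0.5 N tips it; past half-way it drops by itself.
- long_bank_lever4 (a joint): number 4 of the four from the -y end of the long bank: black toggle, 24 mm wide, head 40 mm out from its pivot at x 0, y 57, z 56 mm in the long bank's frame. 0 rad = on, standing (leaning 7 degrees to the bank's -y); 1.5 = off, lying towards +y. A push of about 0.5 N tips it; past half-way it drops by itself.
- short_bank: the shorter switch bank, not to be operated: the same box and levers, but 80 x 140 x 50 mm and only two levers. Origin at the centre of its underside, axes as for the long bank. It may stand to the left or the right of the long one.
- short_bank_lever1 (a joint): number 1 of the two on the short bank: black toggle, 24 mm wide, head 40 mm out from its pivot at x 0, y -35, z 56 mm in the short bank's frame. 0 rad = on, standing (leaning 7 degrees to the bank's -y); 1.5 = off, lying towards +y. A push of about 0.5 N tips it; past half-way it drops by itself.
- short_bank_lever2 (a joint): number 2 of the two on the short bank: black toggle, 24 mm wide, head 40 mm out from its pivot at x 0, y 11, z 56 mm in the short bank's frame. 0 rad = on, standing (leaning 7 degrees to the bank's -y); 1.5 = off, lying towards +y. A push of about 0.5 N tips it; past half-way it drops by itself.

How it is judged:
On the way:
1. the sweep has begun: the first lever of the long bank is down while the last still stands (value of joint long_bank_lever1 above 1 rad and value of joint long_bank_lever4 below 0.4 rad).
At the end, for the whole second after the job is handed in: All four levers of the long bank lie down (each beyond 1.1 rad) and both levers of the short bank still stand (each below 0.3 rad) (value of joint each of long_bank_lever1, long_bank_lever2, long_bank_lever3, long_bank_lever4 above 1.1 rad and value of joint each of short_bank_lever1, short_bank_lever2 below 0.3 rad); the robot touches nothing.
It fails at once if a lever of the short bank is tipped (beyond 0.4 rad) (value of joint any of short_bank_lever1, short_bank_lever2 above 0.4 rad).
It fails at once if the finger is drawn away (grasp point more than 180 mm above the counter or 120 mm to the side of the row) when some but not all of the four levers are down (value of joint any of long_bank_lever1, long_bank_lever2, long_bank_lever3, long_bank_lever4 above 1 rad and value of joint any of long_bank_lever1, long_bank_lever2, long_bank_lever3, long_bank_lever4 below 0.6 rad and (z of the grasp point in the frame of long_bank above 0.18 m or x of the grasp point in the frame of long_bank above 0.12 m or x of the grasp point in the frame of long_bank below -0.12 m)).
It also fails if it takes over 35 s, if anything falls off the work surface, if the arm or the gripper's body presses on something with over 40 N, if the wrist force passes 120 N, or if a joint passes its speed limit or range.

## Working session

There is one attempt and no reset: what is moved stays moved. The work goes in short steps, Python scripts to look and compute and a tool call to move; the robot and the scene stay as the last step left them, time stands still between calls to the robot, and variables do not carry over. Pictures are saved under pics/ and viewed, about 8 in all and at most 12, crops included, and the job is handed in when it is done.

Besides the shell and the picture viewer there is one more tool, called after ">>>" as name(argument=value, ...), one argument or row to a line, values as JSON. jog_arm: Moves the arm, as the interface text tells. Its arguments: {"type":"object","properties":{"moves":{"type":"array"},"grip_force":{"type":"number"}},"required":["moves"]}

```bash
mkdir -p pics
python3 - <<'E'
from cell import arm, imaging
import cv2
for n in("scene","top"):
    cv2.imwrite(f"pics/{n}0.png",imaging.get_image(n)[:,:,::-1]); print(imaging.camera_params(n))
s=arm.observe();print(s)
E
```

```text
{'fx': 624.9875099166425, 'fy': 624.9875099166425, 'cx': 310.8516628508122, 'cy': 244.205927210709, 'dist': array([-0.00687979,  0.        ,  0.        ,  0.        ,  0.        ]), 'rvec': array([ 1.90968914,  1.46001133, -0.63495049]), 'tvec': array([-0.11913307, -0.31551094,  1.55795793])}
{'fx': 594.1979199188364, 'fy': 594.1979199188364, 'cx': 325.1066660387122, 'cy': 234.2561529995476, 'dist': array([-0.09237966,  0.        ,  0.        ,  0.        ,  0.        ]), 'rvec': array([ 2.13734311, -2.13224218,  0.15966191]), 'tvec': array([-3.20897458e-04,  5.55568540e-01,  9.71255527e-01])}
{'clock': 0.1, 'joints': array([ 1.08339675,  0.43513059,  0.02499815,  1.57399828, -0.01161376,
        1.13402266, -0.07513987]), 'dq': array([-0.00078587, -0.0018195 , -0.00051782, -0.00078635,  0.00018287,
       -0.00183953, -0.00026487]), 'joint_efforts': array([ 3.31938296e-03, -6.69132400e+01,  9.88373011e-01, -3.15146649e+01,
       -6.04640041e-02,  3.73636221e-02,  1.00758778e-04]), 'position': array([ 0.23438713, -0.57891209,  0.24304087]), 'ee_rot': array([-3.08233292e+00, -6.00248219e-01,  6.16917647e-04]), 'force': array([ 0.36314354, -0.66372507, -0.00730656]), 'ft_torque': array([-0.0012506 ,  0.01513293,  0.01266913]), 'width': 1.0015843074628357}
```

View pics/top0.png

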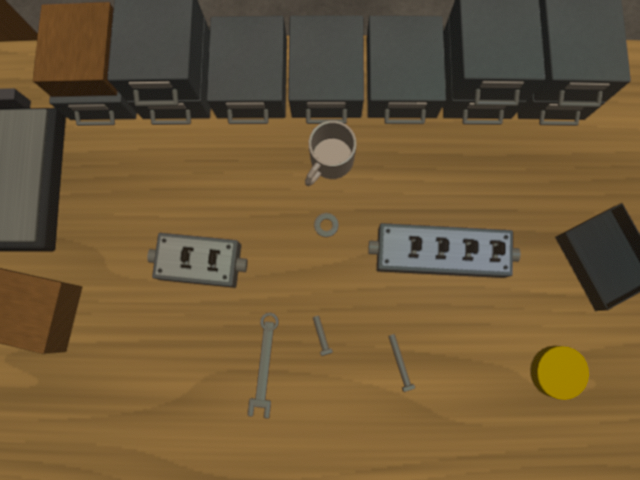

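View pics/scene0.png

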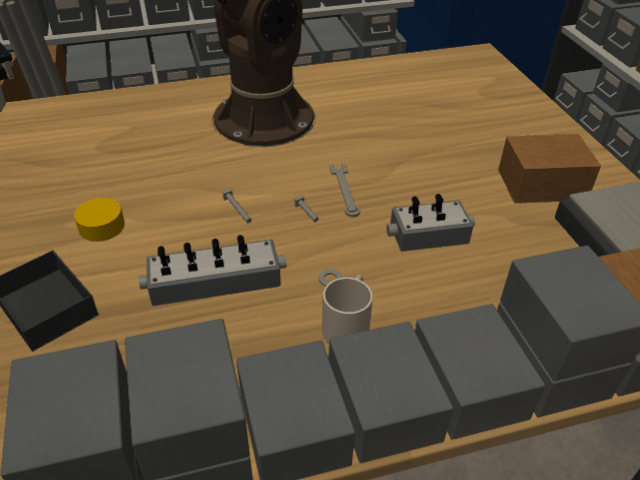

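The top view shows the long bank at about (445,250) and the short bank at (196,260), with image left as +y. In the scene view the long bank is at about (213,265) and all levers are standing. I'll zoom in on both views to measure.

Run:
```python
import cv2,numpy as np
a=cv2.imread("pics/top0.png")[210:290,360:525];b=cv2.imread("pics/scene0.png")[230:305,130:295]
f=lambda x:cv2.resize(x,None,fx=4.8,fy=3.7 if 0 else 4.8/1.3*1.0,interpolation=cv2.INTER_CUBIC)
f=lambda x:cv2.resize(x,None,fx=4,fy=4,interpolation=cv2.INTER_CUBIC)
cv2.imwrite("pics/c.png",cv2.convertScaleAbs(np.vstack([f(a)[:300],f(b)[:300]]),alpha=1.4))
```

```text
(no output)
```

View pics/c.png

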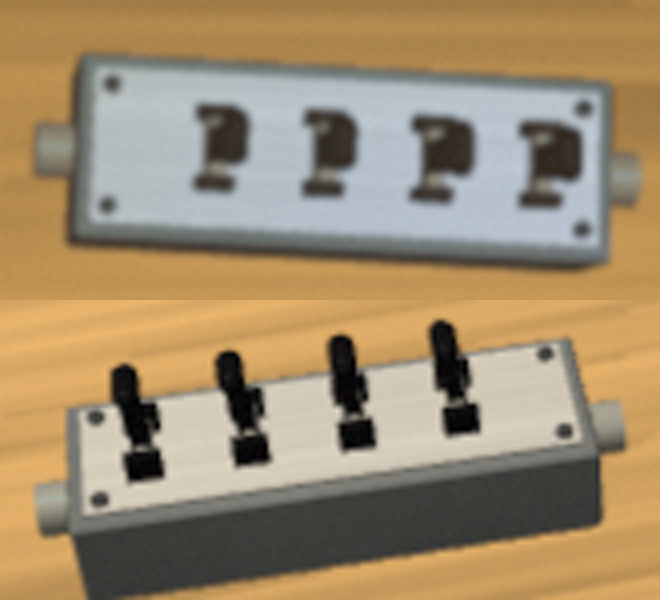

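```bash
cat > m.py <<'E'
from cell import arm, imaging
import cv2,numpy as np
from scipy.spatial.transform import Rotation as R
def und(n,p):
    c=imaging.camera_params(n);K=np.array([[c['fx'],0,c['cx']],[0,c['fy'],c['cy']],[0,0,1]])
    P=np.c_[cv2.Rodrigues(c['rvec'])[0],c['tvec']]
    return P,cv2.undistortPoints(np.array(p,float)[:,None],K,c['dist'])[:,0].T
t=np.array([(582,230),(584,108),(112,83),(107,205),(570,150),(463,145),(348,138),(240,133)])/4+[360,210]
s=np.array([(95,117),(99,199),(565,130),(545,53),(124,75),(229,62),(341,46),(442,32)])/4+[130,230]
P1,u1=und("top",t);P2,u2=und("scene",s)
X=cv2.triangulatePoints(P1,P2,u1,u2);X=(X[:3]/X[3]).T;print(X.round(4))
c=X[:4].mean(0);d=(X[2]+X[3]-X[0]-X[1])/2;yaw=np.arctan2(-d[0],d[1])
e=(X[7]-X[4]);print(c,np.linalg.norm(d),"yaw",yaw,"heads yaw",np.arctan2(-e[0],e[1]))
o=arm.observe();Rt=R.from_rotvec(o['ee_rot']).as_matrix();print(Rt.round(3))
Rb=R.from_euler('z',yaw).as_matrix();b=np.r_[c[:2],0]
for y in(-.15,-.081,.057,.1,.14):
    w=b+Rb@[0,y,.1];print(y,w.round(3),"tool cm",(Rt.T@(w-o['position'])*100).round(2))
# short bank centre rough
for q in [(196,260)]:
    P,u=und("top",[q]);r=P[:,:3].T@np.r_[u[:,0],1];C=-P[:,:3].T@P[:,3];print("short",C+r*(.05-C[2])/r[2])
E
python3 m.py
```

```text
[[ 0.4983 -0.3041  0.0494]
 [ 0.5506 -0.307   0.0499]
 [ 0.5611 -0.1048  0.0501]
 [ 0.509  -0.1022  0.0495]
 [ 0.5261 -0.2868  0.0958]
 [ 0.5284 -0.243   0.0948]
 [ 0.5312 -0.1955  0.0954]
 [ 0.5332 -0.1517  0.0951]]
[ 0.5297366  -0.20453459  0.04971753] 0.20234155161938322 yaw -0.05246148442033835 heads yaw -0.052467258237697614
[[ 0.927  0.375 -0.001]
 [ 0.375 -0.927  0.001]
 [-0.    -0.001 -1.   ]]
-0.15 [ 0.522 -0.354  0.1  ] tool cm [ 35.08 -10.01  14.31]
-0.081 [ 0.525 -0.285  0.1  ] tool cm [ 38.   -16.26  14.32]
0.057 [ 0.533 -0.148  0.1  ] tool cm [ 43.84 -28.76  14.34]
0.1 [ 0.535 -0.105  0.1  ] tool cm [ 45.66 -32.66  14.34]
0.14 [ 0.537 -0.065  0.1  ] tool cm [ 47.35 -36.28  14.35]
short [0.50998789 0.22004326 0.05      ]
```

Measurements agree with the text: box top at 49.7 mm, heads at 95 mm, head spacing about 46 mm. Next I'll shut the fingers, turn to line up with the row and go above the -y end.

>>> jog_arm(
  moves=[
    {"fingers": 1, "xyz": [35.5, -10.9, 0], "angular": [0, 0, 0.437]},
    {"fingers": 1, "xyz": [35.5, -10.9, 0], "angular": [0, 0, 0.437]},
    {"fingers": 1, "xyz": [35.5, -10.9, 0], "angular": [0, 0, 0.437]},
    {"fingers": 1, "xyz": [35.5, -10.9, 0], "angular": [0, 0, 0.437]},
    {"fingers": 1, "xyz": [35.5, -10.9, 0], "angular": [0, 0, 0.437]},
    {"fingers": 1, "xyz": [35.5, -10.9, 0], "angular": [0, 0, 0.437]},
    {"fingers": 1, "xyz": [35.5, -10.9, 0], "angular": [0, 0, 0.437]},
    {"fingers": 1, "xyz": [35.5, -10.9, 0], "angular": [0, 0, 0.437]},
    {"fingers": 1, "xyz": [35.5, -10.9, 0], "angular": [0, 0, 0.437]},
    {"fingers": 1, "xyz": [35.5, -10.9, 0], "angular": [0, 0, 0.437]},
    {"fingers": 1, "xyz": [35.5, -10.9, 0], "angular": [0, 0, 0.437]},
    {"fingers": 1, "xyz": [35.5, -10.9, 0], "angular": [0, 0, 0.437]},
  ],
)

```text
clock: 1.6
position: [0.5225, -0.3453, 0.2438]
ee_rot: [3.14, -0.083, 0.0]
force: [-0.5, -1.2, 0.4]
width: 0.006
```

```bash
sed -i 's/,-.081,.057/,-.14,-.1,-.081,.057/' m.py; python3 m.py | tail -13; python3 -c "
from cell import arm;s=arm.observe();print(s['position'],s['width'],s['clock'],s['force'],s['joints'])"
```

```text
[ 0.5332 -0.1517  0.0951]]
[ 0.5297366  -0.20453459  0.04971753] 0.20234155161938322 yaw -0.05246148442033835 heads yaw -0.052467258237697614
[[ 0.999 -0.053  0.   ]
 [-0.053 -0.999 -0.   ]
 [ 0.     0.    -1.   ]]
-0.15 [ 0.522 -0.354  0.1  ] tool cm [-0.02  0.9  14.38]
-0.14 [ 0.522 -0.344  0.1  ] tool cm [-0.02 -0.1  14.38]
-0.1 [ 0.524 -0.304  0.1  ] tool cm [-0.02 -4.1  14.38]
-0.081 [ 0.525 -0.285  0.1  ] tool cm [-0.02 -6.   14.38]
0.057 [ 0.533 -0.148  0.1  ] tool cm [ -0.02 -19.8   14.38]
0.1 [ 0.535 -0.105  0.1  ] tool cm [ -0.03 -24.1   14.38]
0.14 [ 0.537 -0.065  0.1  ] tool cm [ -0.03 -28.1   14.38]
short [0.50998789 0.22004326 0.05      ]
[ 0.52251702 -0.34530765  0.24380642] 0.005685391171984365 1.6 [-0.50651181 -1.16595473  0.3924442 ] [ 0.48204466  0.43653817  0.02425068  1.56973891 -0.011282    1.13533598
 -1.11479299]
```

>>> jog_arm(
  moves=[
    {"fingers": 1, "xyz": [0, 0, 5], "angular": [0, 0, 0]},
    {"fingers": 1, "xyz": [0, 0, 10], "angular": [0, 0, 0]},
    {"fingers": 1, "xyz": [0, 0, 13], "angular": [0, 0, 0]},
    {"fingers": 1, "xyz": [0, 0, 14.8], "angular": [0, 0, 0]},
    {"fingers": 1, "xyz": [0, 0, 14.8], "angular": [0, 0, 0]},
    {"fingers": 1, "xyz": [0, -1.2, 14.8], "angular": [0, 0, 0]},
    {"fingers": 1, "xyz": [0, -2.4, 14.8], "angular": [0, 0, 0]},
    {"fingers": 1, "xyz": [0, -3.6, 14.8], "angular": [0, 0, 0]},
    {"fingers": 1, "xyz": [0, -4.8, 14.8], "angular": [0, 0, 0]},
    {"fingers": 1, "xyz": [0, -6, 14.8], "angular": [0, 0, 0]},
    {"fingers": 1, "xyz": [0, -7, 14.8], "angular": [0, 0, 0]},
    {"fingers": 1, "xyz": [0, -7, 14.8], "angular": [0, 0, 0]},
  ],
)

```text
clock: 3.1
position: [0.5266, -0.274, 0.0957]
ee_rot: [-3.14, 0.08, 0.0]
force: [-0.1, -0.3, 0.4]
width: 0.002
```

Run:
```python
from cell import imaging
import cv2
i=imaging.get_image("scene")[:,:,::-1][150:310,100:320]
cv2.imwrite("pics/s1.png",cv2.convertScaleAbs(cv2.resize(i,None,fx=3,fy=3,interpolation=2),alpha=1.5))
```

```text
(no output)
```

View pics/s1.png

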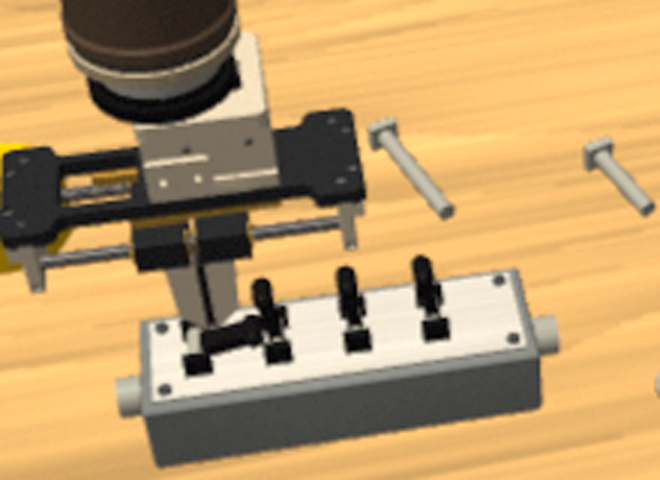

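Lever 1 lies down (crop about 235,335) and levers 2–4 stand at crop x 265, 350 and 427. I'll continue the drag to the end.

>>> jog_arm(
  moves=[
    {"fingers": 1, "xyz": [0, -1.4, 0], "angular": [0, 0, 0]},
    {"fingers": 1, "xyz": [0, -2.8, 0], "angular": [0, 0, 0]},
    {"fingers": 1, "xyz": [0, -4.2, 0], "angular": [0, 0, 0]},
    {"fingers": 1, "xyz": [0, -5.6, 0], "angular": [0, 0, 0]},
    {"fingers": 1, "xyz": [0, -7, 0], "angular": [0, 0, 0]},
    {"fingers": 1, "xyz": [0, -8.4, 0], "angular": [0, 0, 0]},
    {"fingers": 1, "xyz": [0, -9.8, 0], "angular": [0, 0, 0]},
    {"fingers": 1, "xyz": [0, -11.2, 0], "angular": [0, 0, 0]},
    {"fingers": 1, "xyz": [0, -12.6, 0], "angular": [0, 0, 0]},
    {"fingers": 1, "xyz": [0, -14, 0], "angular": [0, 0, 0]},
    {"fingers": 1, "xyz": [0, -15.4, 0], "angular": [0, 0, 0]},
    {"fingers": 1, "xyz": [0, -16.5, 0], "angular": [0, 0, 0]},
  ],
)

```text
clock: 4.65
position: [0.5351, -0.1093, 0.0957]
ee_rot: [-3.14, 0.081, -0.0]
force: [1.1, -0.7, 0.4]
width: 0.007
```

Run:
```python
from cell import imaging
import cv2
i=imaging.get_image("scene")[:,:,::-1][150:310,100:320]
cv2.imwrite("pics/s2.png",cv2.convertScaleAbs(cv2.resize(i,None,fx=3,fy=3,interpolation=2),alpha=1.5))
```

```text
(no output)
```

View pics/s2.png

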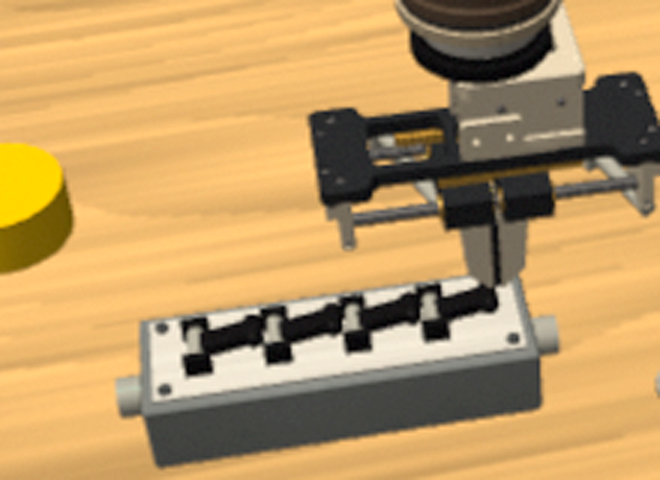

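All four levers lie down (crop x 235, 305, 385 and 465). I'll lift straight up and check.

>>> jog_arm(
  moves=[
    {"fingers": 1, "xyz": [0, 0, -3], "angular": [0, 0, 0]},
    {"fingers": 1, "xyz": [0, 0, -7], "angular": [0, 0, 0]},
    {"fingers": 1, "xyz": [0, 0, -11], "angular": [0, 0, 0]},
    {"fingers": 1, "xyz": [0, 0, -14], "angular": [0, 0, 0]},
    {"fingers": 1, "xyz": [0, 0, -14], "angular": [0, 0, 0]},
    {"fingers": 1, "xyz": [0, 0, -14], "angular": [0, 0, 0]},
    {"fingers": 1, "xyz": [0, 0, -14], "angular": [0, 0, 0]},
  ],
)

```text
clock: 5.58
position: [0.5343, -0.1104, 0.2346]
ee_rot: [-3.14, 0.082, 0.003]
force: [-0.5, -0.5, -0.3]
width: 0.003
```

Run:
```python
from cell import imaging
import cv2
i=imaging.get_image("scene")[:,:,::-1][140:310,100:500]
cv2.imwrite("pics/s3.png",cv2.convertScaleAbs(cv2.resize(i,None,fx=2,fy=2,interpolation=2),alpha=1.5))
```

```text
(no output)
```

View pics/s3.png

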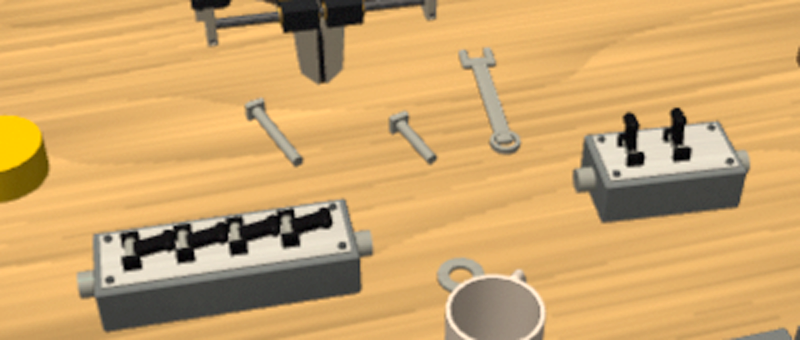

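All four long-bank levers are down (crop x 150–310, y 220–245), both short-bank levers stand (630,135 and 678,130), and the gripper is clear.

```bash
python3 -c "
from cell import job;print(job.sign_off())"
```

```text
the job is handed in; nothing more can be done
None
```

All four levers on the long bank are down, both levers on the short bank still stand, and the job is handed in; sign-off reports no verdict.

- **Measuring:** I located the long bank by triangulating its screws and lever heads from the two cameras. The box top came out at 49.7 mm and the heads at about 95 mm, which agrees with the text; the bank is turned about -3°.
- **Sweep:** With the fingers shut and the fingertip at about z 79 mm, I swept from the -y end towards +y without lifting. I paused once, with the finger still down, and the picture showed lever 1 down while levers 2 to 4 stood.
- **Last checks:** After the sweep I lifted straight up. The final picture shows the finger well clear of everything. The readings at the end of each move never passed about 1.3 N, and the clock stood at about 5.6 s. No check failed or disagreed.

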